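Index the fence arm of an angle jig one hole over

ROBOT

A 6-joint arm with a two-finger parallel gripper is mounted at the origin on the work surface. World frame = base frame: x ahead of the robot, y to its left, z up, the work surface at z = 0. Lengths are in m, angles in degrees, forces in N, time in s.
With the tool pointing down it reaches from about 0.25 to 0.725 m from the base axis. Payload 9.7 kg.
Tool frame: the origin (TCP) lies at the very end of the fingers, on their centre line; the grasp point (between the pads) lies 19 mm behind it; z points along the fingers, y is the line along which they close (so a half turn about z gives the same grasp; the last joint's range is limited). The gripper opens to 85 mm and grips with 20 to 120 N. Pads are 22 mm wide; open, the fingers measure 114 mm over their backs; the gripper's body (76 mm by 85 mm) begins 54 mm behind the grasp point. The pads swing forward as they close: fully open they stand 13 mm farther back than shut.
Start: joints at [-63.942, 4.979, 10.078, 95.1, 0, 90], TCP at [0.242, -0.494, 0.197] pointing down, gripper open.
Joint ranges: [-179.16, 179.16], [-48.56, 103.87], [-65.8, 70.77], [-126.05, 130.52], [-82.76, 87.17], [-180, 180]. Speed limits (degrees/s): [127.2, 127.2, 147.25, 180, 180, 180].

INTERFACE

Orientations are given as [roll, pitch, yaw] about the fixed x, y, z axes, in that order (R = Rz(yaw) Ry(pitch) Rx(roll)).
In Python, from workcell import telemetry, optics, workorder gives the robot as it stands.
- The arm moves only by the shell command python3 -m handwheel 'ROWS' [FORCE]. ROWS is JSON, a list of rows, each an object of numbers: "tx", "ty", "tz": the shift along the tool's x, y, z in m; "ax", "ay", "az": the turn, a rotation vector about the tool's x, y, z in degrees; "jaw": the gripper command: -1 is shut, 1 is fully open, values between are in proportion. A call has exactly 10 rows; each row shifts and turns the commanded pose from where the row before left it, along the tool's axes as they then stand; what a row does not reach is not made up. A row lasts 1/8 s, in which the tool goes at most 62.5 mm and 10.7 degrees, less where a joint would pass 70% of its speed; a pose out of reach is approached as far as the arm can. A call is refused whole if a number of a shift passes 0.0625 or a number of a turn 10.7, either way. A call with a gripper value outside its range is refused whole. The fingers move at their own pace and stop on an object; FORCE is the grip in N (left out, the last holds). Time passes only in rows, so rows that do not move let the fingers close, or fill a call up. It gives the time, the measured TCP pose, the force, the opening and the grip force at its end, in the units of the state.
- telemetry.get_obs(): the state, without advancing time (a new reading comes with each control period).
- optics.camera(name): name is "scene" or "top" or "wrist"; returns a dict with "color" (400x640x3 uint8, red, green, blue), "K" (3x3 intrinsics, pixels), "extrinsics" (4x4, takes a point from camera to world coordinates); the wrist camera has in their place "mount" (4x4, takes a point from camera to tool coordinates, whose origin is the TCP and whose axes are the flange's). Camera axes: x right, y down, z forward; pixel columns grow to the right and rows downward; lengths in m; the calibration is good to about 2 mm. A picture is of the moment at which its call begins: read the wrist's pose just before it. There is no depth.
- workorder.job_done(): hands the job in; it is judged then, once.
The state is a dict: "time": time; "q": joint angles; "qd": joint speeds; "joint_efforts": joint torques, N m; "ee_pos": TCP position; "tcp_rot": TCP orientation; "wrist_force": force on the tool from outside, world axes, zero at the start; "torque": the same for the moment, N m; "opening": finger opening in m; "grasp_force": force on a finger pad.
Only numpy, scipy, OpenCV 4.12 (cv2) and the standard library are available. Lean on these libraries where they do the work, as an engineer would, in place of code of your own. Each camera call takes 0.05 s, during which the arm holds its last target. There are 200 camera calls.

TASK

Set the swinging arm of the angle jig one hole over, towards the side of the jig where the wooden batten lies: hook a fingertip under the pull ring, lift the spring pin out of its hole, swing the arm to the next hole on that side, and let the pin drop fully home there. Do not pinch the ring - work from inside it - and leave the batten, the tin, the screwdriver and the tape measure where they are. Finish with the hand clear of everything.

Things in the scene. Friction and masses are not known exactly. Their poses are not given: they have to be found in the camera images.
- jig: Angle jig, bolted down: grey base 290 x 290 x 12 mm (x -200 to +90 mm) with a steel index plate, top 32 mm above the bench: five slot-shaped holes 15 mm wide, 15 degrees apart, on a radius of 150 mm. Origin: on the arm's pivot axis at bench height; z up; x points from the middle hole to the pivot, y to the left of that.
- fence_arm (a joint): Swing of the jig's aluminium arm, rad. 0: pin in the middle hole (the start), arm along the jig's -x from the pivot; positive swings the ring end towards the jig's +y. Holes at -0.524, -0.262, 0, 0.262, 0.524; stops at +-0.6. Friction 0.25 N m: stays where left. Bar 36 mm wide, top 50 mm above the bench, ends 180 mm from the pivot; past the pivot it carries a wooden fence 82 mm high, 170 mm out.
- index_pin (a joint): Lift of the spring pin (upright, 10 mm round, rounded tip, on the arm 150 mm from the pivot), m. 0: fully home in a hole, 12 mm deep, so clear of the plate above 0.012; upper stop 0.030. Pulled down with 5.5 N at 0, 8 N at 0.018. Let go between holes it rides on the plate at 0.012 and drops once over a hole (centres itself from about 5 mm off; 2.5 mm play each way when home).
- ring_centre (a point): Centre of the pull ring on the pin: steel, upright, 56 mm inside, 75 mm outside, 7 mm thick, 112 mm above the bench with the pin home; rises with the pin, swings with the arm. x: the ring's axis, level, towards the pivot; z up. Below it a boss 26 mm across, up to 72 mm. Free on the side away from the pivot: a finger enters there, sloping down to the pivot, and lifts the ring's top from inside.
- ring_rim: The outer half of the ring's wire, all the way round; moves with the ring. Same axes as ring_centre; origin 112 mm below the ring's centre. Hooking the ring from inside does not load it, pinching the wire does.
- batten: Loose wooden batten 200 x 44 x 28 mm lying on the bench beside the jig, on its +y or its -y side. Origin: centre of the underside; x along its length.
- tin: Loose closed tin, 72 mm across and 85 mm high, standing on the other side of the jig from the batten. Origin: centre of the underside.
- driver: Loose screwdriver 190 mm long lying on the bench between the robot and the jig. Origin: its middle, at bench height; x along its length to the tip.
- tape: Loose tape measure 68 x 36 x 60 mm standing on the bench between the robot and the jig, left of the screwdriver. Origin: centre of the underside.
Mind the look-alikes: they are no part of the job. There is more than one size of the batten; the job needs the largest.

How it is judged (in metres and radians):
On the way:
1. the pin is lifted out of its hole (value of joint index_pin above 0.009 m), for 0.1 s.
At the end, for the whole second after the job is handed in: The pin is fully home (less than 3 mm of lift) in the hole next to the middle one on the batten's side (arm within 0.03 rad of 0.262 rad that way), and the arm is at rest (value of joint index_pin below 0.003 m and ((y of batten in the frame of jig above 0.1 m and value of joint fence_arm between 0.232 and 0.292 rad) or (y of batten in the frame of jig below -0.1 m and value of joint fence_arm between -0.292 and -0.232 rad)) and velocity of joint fence_arm between -0.02 and 0.02 rad/s); the robot touches nothing.
It fails at once if the ring is pinched or pressed from outside (over 12 N on the outer rim) (contact force between the fingers and ring_rim above 12 N).
It fails at once if the batten is moved or lifted (over 15 mm) (distance of batten from where it was at the start of the episode above 0.015 m).
It fails at once if the tin is moved or lifted (over 15 mm) (distance of tin from where it was at the start of the episode above 0.015 m).
It fails at once if the screwdriver is moved or lifted (over 15 mm) (distance of driver from where it was at the start of the episode above 0.015 m).
It fails at once if the tape measure is moved or lifted (over 15 mm) (distance of tape from where it was at the start of the episode above 0.015 m).
It also fails if it takes over 45 s, if anything falls off the work surface, if the arm or the gripper's body presses on something with over 40 N, if the wrist force passes 120 N, or if a joint passes its speed limit or range.

## Working session

There is one attempt and no reset: what is moved stays moved. The work goes in short steps, Python scripts to look and compute and a shell command to move; the robot and the scene stay as the last step left them, time stands still between calls to the robot, and variables do not carry over. Pictures are saved under pics/ and viewed, at most 10 in all, crops included, and the job is handed in when it is done.

```bash
mkdir -p pics
python3 - <<'E'
from workcell import telemetry, optics
import cv2,numpy as np
o=telemetry.get_obs();print(o['time'],o['ee_pos'],o['tcp_rot'],o['wrist_force'])
for n in("scene","top"):
    c=optics.camera(n);cv2.imwrite(f"pics/{n}0.png",c["color"][:,:,::-1]);np.savez(f"{n}0.npz",**c);print(n,c["K"].round(1).tolist(),c["extrinsics"].round(3).tolist())
E
```

```text
0.0 [ 0.2414613  -0.49384392  0.19605367] [-1.79921467e+02  1.03498655e-04  2.60575147e+01] [ 0.76630762 -0.6895439  -0.63168491]
scene [[510.5, 0.0, 321.1], [0.0, 510.5, 205.7], [0.0, 0.0, 1.0]] [[-0.819, 0.335, -0.466, 1.208], [0.574, 0.493, -0.654, 0.777], [0.01, -0.803, -0.596, 0.798], [0.0, 0.0, 0.0, 1.0]]
top [[372.4, 0.0, 321.3], [0.0, 372.4, 205.2], [0.0, 0.0, 1.0]] [[-0.008, -0.99, 0.139, 0.494], [-1.0, 0.01, 0.008, 0.013], [-0.009, -0.139, -0.99, 0.976], [0.0, 0.0, 0.0, 1.0]]
```

View pics/scene0.png

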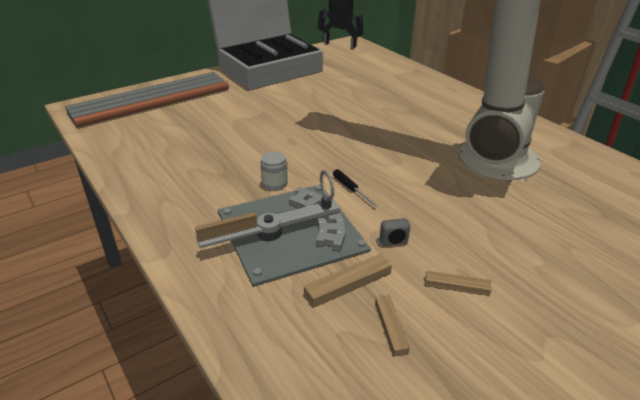

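View pics/top0.png

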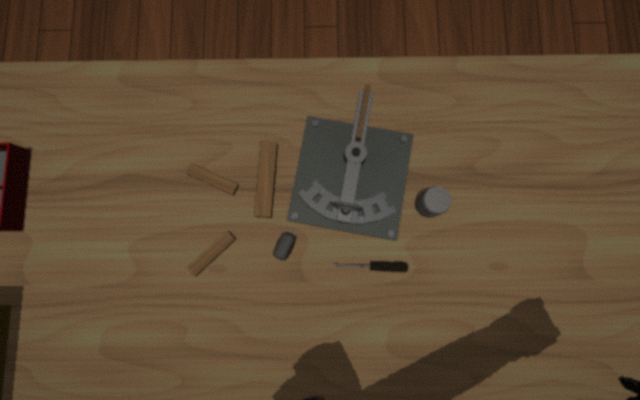

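Top view: the base corners are at about (307,117), (413,134), (397,240) and (288,220), the pivot at (355,152) and the ring at (346,208). The tin is at (434,201), the driver at (372,266) and the tape at (284,245). There are three batten candidates, at (266,178), (212,180) and (212,254). The one at (266,178) is the largest and lies beside the jig on the image left (world +y). I'll confirm it in an enlarged crop and measure the jig.

```bash
cat > h.py <<'E'
import numpy as np,cv2
def ray(c,u,v):
    d=np.linalg.inv(c["K"])@[u,v,1.];E=c["extrinsics"];return E[:3,3],E[:3,:3]@d
def onz(c,u,v,z):
    o,d=ray(c,u,v);return o+d*(z-o[2])/d[2]
def proj(c,p):
    E=np.linalg.inv(c["extrinsics"]);q=c["K"]@(E[:3,:3]@p+E[:3,3]);return q[:2]/q[2]
E
python3 - <<'E'
from h import *
t=np.load("top0.npz");s=np.load("scene0.npz")
im=t["color"][:,:,::-1].copy()
hsv=cv2.cvtColor(im,cv2.COLOR_BGR2HSV)
print(hsv[180,310],hsv[150,330],hsv[180,266],hsv[100,266])
h=im.astype(int);m=((h[:,:,2]-h[:,:,0])<12).astype(np.uint8);m[:, :280]=0;m[:,418:]=0;m[:100]=0;m[250:]=0
m=cv2.morphologyEx(m,cv2.MORPH_OPEN,np.ones((5,5)))
c=max(cv2.findContours(m,0,2)[0],key=cv2.contourArea)[:,0]
P=np.array([onz(t,u,v,.012)[:2] for u,v in c])
r=cv2.minAreaRect(P.astype(np.float32));print("base",r);
B=cv2.boxPoints(r);ctr=np.array(r[0])
a=np.radians(r[2]);a=(a+np.pi/4)%(np.pi/2)-np.pi/4
R=np.array([[np.cos(a),-np.sin(a)],[np.sin(a),np.cos(a)]])
piv=ctr+R@[.055,0];ring=piv+R@[-.15,0]
print("yaw",np.degrees(a),"pivot",piv,"ring",ring)
for n,c in(("top",t),("scene",s)):
    print(n,"pivot px",proj(c,np.r_[piv,.055]),"ring px",proj(c,np.r_[ring,.112]),proj(c,np.r_[ring,.1495]))
big=cv2.resize(t["color"][90:280,180:460,::-1],None,fx=2.85,fy=2.85,interpolation=2)
for p in [np.r_[piv,.055],np.r_[ring,.112]]:
    q=(proj(t,p)-[180,90])*2.85;cv2.circle(big,tuple(int(x) for x in q),3,(0,0,255),-1)
b2=cv2.resize(s["color"][150:260,190:420,::-1],None,fx=3,fy=3,interpolation=2)
for p in [np.r_[piv,.055],np.r_[ring,.112],np.r_[ring,.1495],np.r_[ring,.072]]:
    q=(proj(s,p)-[190,150])*3;cv2.circle(b2,tuple(int(x) for x in q),3,(0,0,255),-1)
cv2.imwrite("pics/crop1.png",big);cv2.imwrite("pics/crop2.png",b2)
for n,(u,v),z in(("batten",(266,178),.028),("tin",(434,201),.085),("drvL",(336,265),.01),("drvR",(407,267),.01),("tape",(284,245),.06)):print(n,onz(t,u,v,z))
E
```

```text
[36 20 65] [30 11 67] [ 16 126 111] [ 18 102 113]
base ((0.7055741548538208, -0.05786244571208954), (0.2847999036312103, 0.28555282950401306), 79.0188980102539)
yaw -10.981101989746106 pivot [ 0.75956711 -0.06833913] ring [ 0.6123136  -0.03976635]
top pivot px [355.52316619 151.9233182 ] ring px [346.63751229 206.25169008] [347.6124471  203.97368736]
scene pivot px [268.30522886 218.44894621] ring px [326.52690331 184.37150309] [326.78639278 171.14240983]
batten [0.70001815 0.16347372 0.028     ]
tin [ 0.6267702  -0.25238968  0.085     ]
drvL [ 0.4746526  -0.01601367  0.01      ]
drvR [ 0.46811751 -0.19730642  0.01      ]
tape [0.52508923 0.11216611 0.06      ]
```

View pics/crop1.png

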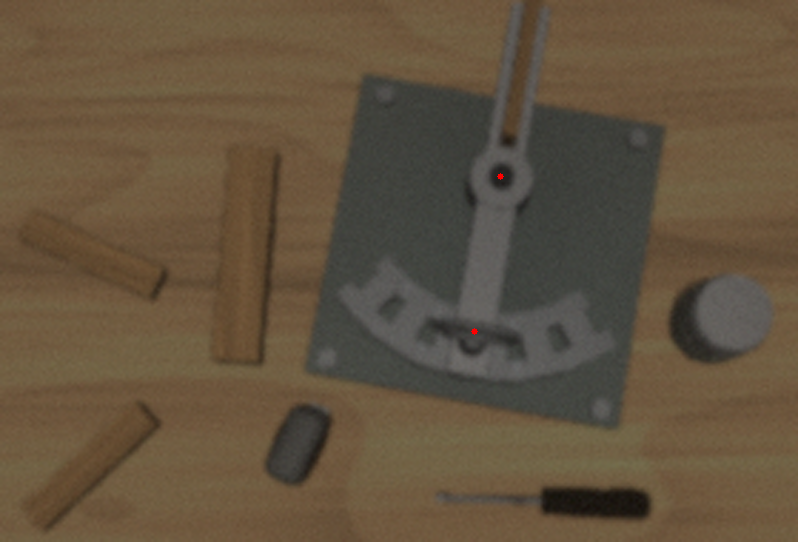

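View pics/crop2.png

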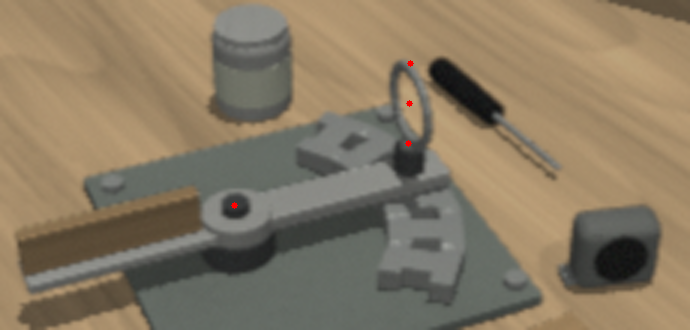

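The crops confirm it: the largest batten is at about (245,255) in crop1, on the jig's +y side, and the other two are shorter. The computed pivot and ring marks sit on the real ones. The target is therefore fence_arm +0.262. Next is a planning helper, then a first move: up, jaws shut, with a small yaw to see which way joint 6 turns.

```bash
cat >> h.py <<'E'
from scipy.spatial.transform import Rotation as Ro
PIV=np.array([.7596,-.0683]);YAW=np.radians(-10.98)
def goal(arm,slope,depth,dz=0,flip=False,ringz=.112):
    """TCP pose: axis through ring centre(+dz), tip `depth` past ring plane; arm rad (+ = jig +y)"""
    y=YAW-arm;d=np.array([np.cos(y),np.sin(y),0]);s=np.radians(slope)
    z=d*np.cos(s)-np.array([0,0,np.sin(s)])
    yy=np.array([d[1],-d[0],0]);yy=-yy if flip else yy
    R=np.c_[np.cross(yy,z),yy,z]
    p=np.r_[PIV-.15*d[:2],ringz+dz]+z*depth
    return p,R
def plan(p1,R1,n,o=None):
    from workcell import telemetry
    o=o or telemetry.get_obs()
    R0=Ro.from_euler('xyz',o['tcp_rot'],degrees=True).as_matrix()
    w=Ro.from_matrix(R0.T@R1).as_rotvec()/n
    A=sum(R0@Ro.from_rotvec(w*k).as_matrix() for k in range(n))
    t=np.linalg.solve(A,p1-o['ee_pos'])
    print("rows",n,"t",t.round(4),"a",np.degrees(w).round(2))
E
python3 -c "
from workcell import optics
print(optics.camera('wrist')['mount'].round(3))"
python3 -m handwheel '[{"tz":-0.03,"jaw":-1},{"tz":-0.04,"az":3,"jaw":-1},{"tz":-0.04,"az":3,"jaw":-1},{"tx":0.03,"ty":-0.03,"az":3,"jaw":-1},{"tx":0.03,"ty":-0.03,"jaw":-1},{"tx":0.03,"ty":-0.03,"jaw":-1},{"tx":0.03,"ty":-0.03,"jaw":-1},{"jaw":-1},{"jaw":-1},{"jaw":-1}]' 20
python3 -c "
from workcell import telemetry as t
print(t.get_obs()['q'])"
```

```text
[[-0.    -0.957 -0.289  0.073]
 [ 1.    -0.     0.    -0.001]
 [-0.    -0.289  0.957 -0.177]
 [ 0.     0.     0.     1.   ]]
[-6.39412951e+01  5.00302062e+00  1.00452784e+01  9.50987254e+01
 -1.05550096e-04  9.00003014e+01]$[0]: bad value
```

All the keys are probably required.

```bash
python3 -m handwheel '[{"tx":0,"ty":0,"tz":-0.03,"ax":0,"ay":0,"az":0,"jaw":-1},{"tx":0,"ty":0,"tz":-0.04,"ax":0,"ay":0,"az":3,"jaw":-1},{"tx":0,"ty":0,"tz":-0.04,"ax":0,"ay":0,"az":3,"jaw":-1},{"tx":0.03,"ty":-0.03,"tz":0,"ax":0,"ay":0,"az":3,"jaw":-1},{"tx":0.03,"ty":-0.03,"tz":0,"ax":0,"ay":0,"az":3,"jaw":-1},{"tx":0.03,"ty":-0.03,"tz":0,"ax":0,"ay":0,"az":0,"jaw":-1},{"tx":0.03,"ty":-0.03,"tz":0,"ax":0,"ay":0,"az":0,"jaw":-1},{"tx":0,"ty":0,"tz":0,"ax":0,"ay":0,"az":0,"jaw":-1},{"tx":0,"ty":0,"tz":0,"ax":0,"ay":0,"az":0,"jaw":-1},{"tx":0,"ty":0,"tz":0,"ax":0,"ay":0,"az":0,"jaw":-1}]' 20
python3 - <<'E'
from workcell import telemetry as t
from h import *
print(t.get_obs()['q'])
plan(*goal(0,35,-.10),17)
plan(*goal(0,35,-.10,flip=True),20)
E
```

```text
time: 1.4
ee_pos: [0.3226, -0.346, 0.3065]
tcp_rot: [-180.0, 0.0, 14.0]
wrist_force: [-0.2, 0.3, 0.4]
opening: 0.0003
grasp_force: 0.0
[-4.70026906e+01 -1.45265576e+00  1.60374449e+01  1.07517312e+02
 -4.85108341e-03  1.18998783e+02]
rows 17 t [ 0.0089 -0.0191  0.0129] a [-0.71  3.18  1.35]
rows 20 t [ 0.025   0.0085 -0.0013] a [-3.63 -0.8  -6.97]
```

Yaw = q1+180−q6, so the flipped orientation (tool x down, q6≈7) stays in range. I'll yaw first with the tool down, then tilt.

Run:
```python
from h import *
Rd=lambda y:Ro.from_euler('xyz',[180,0,y],degrees=True).as_matrix()
plan(np.array([.40,-.20,.30]),Rd(119),10)
```

```text
rows 10 t [ 0.0191 -0.0003  0.0006] a [ -0.   -0.  -10.5]
```

```bash
python3 -m handwheel '[{"tx":0.019,"ty":0,"tz":0,"ax":0,"ay":0,"az":-10.5,"jaw":-1},{"tx":0.019,"ty":0,"tz":0,"ax":0,"ay":0,"az":-10.5,"jaw":-1},{"tx":0.019,"ty":0,"tz":0,"ax":0,"ay":0,"az":-10.5,"jaw":-1},{"tx":0.019,"ty":0,"tz":0,"ax":0,"ay":0,"az":-10.5,"jaw":-1},{"tx":0.019,"ty":0,"tz":0,"ax":0,"ay":0,"az":-10.5,"jaw":-1},{"tx":0.019,"ty":0,"tz":0,"ax":0,"ay":0,"az":-10.5,"jaw":-1},{"tx":0.019,"ty":0,"tz":0,"ax":0,"ay":0,"az":-10.5,"jaw":-1},{"tx":0.019,"ty":0,"tz":0,"ax":0,"ay":0,"az":-10.5,"jaw":-1},{"tx":0.019,"ty":0,"tz":0,"ax":0,"ay":0,"az":-10.5,"jaw":-1},{"tx":0.019,"ty":0,"tz":0,"ax":0,"ay":0,"az":-10.5,"jaw":-1}]'
python3 - <<'E'
from h import *
Rd=lambda y:Ro.from_euler('xyz',[180,0,y],degrees=True).as_matrix()
plan(np.array([.42,-.08,.30]),Rd(169),10)
E
```

```text
time: 2.65
ee_pos: [0.4019, -0.2011, 0.3064]
tcp_rot: [-180.0, -0.0, 119.3]
wrist_force: [0.6, 0.1, 0.3]
opening: 0.0002
grasp_force: 0.0
rows 10 t [0.0063 0.011  0.0006] a [-0.   -0.   -4.97]
```

```bash
python3 -m handwheel '[{"tx":0.0125,"ty":0.022,"tz":0,"ax":0,"ay":0,"az":-10,"jaw":-1},{"tx":0.0125,"ty":0.022,"tz":0,"ax":0,"ay":0,"az":-10,"jaw":-1},{"tx":0.0125,"ty":0.022,"tz":0,"ax":0,"ay":0,"az":-10,"jaw":-1},{"tx":0.0125,"ty":0.022,"tz":0,"ax":0,"ay":0,"az":-10,"jaw":-1},{"tx":0.0125,"ty":0.022,"tz":0,"ax":0,"ay":0,"az":-10,"jaw":-1},{"tx":0,"ty":0,"tz":0,"ax":0,"ay":-10,"az":0,"jaw":-1},{"tx":0,"ty":0,"tz":0,"ax":0,"ay":-10,"az":0,"jaw":-1},{"tx":0,"ty":0,"tz":0,"ax":0,"ay":-10,"az":0,"jaw":-1},{"tx":0,"ty":0,"tz":0,"ax":0,"ay":-10,"az":0,"jaw":-1},{"tx":0,"ty":0,"tz":0,"ax":0,"ay":-10,"az":0,"jaw":-1}]'
python3 - <<'E'
from h import *
from workcell import telemetry as t
print(np.round(t.get_obs()['q'],1))
plan(*goal(0,35,-.08,flip=True),10)
E
```

```text
time: 3.9
ee_pos: [0.4833, -0.0918, 0.3273]
tcp_rot: [-179.9, 45.6, 169.0]
wrist_force: [-0.8, -0.6, 0.4]
opening: -0.0
grasp_force: 0.0
[-10.4 -48.4 -28.2  64.5  -0.5   0.4]
rows 10 t [0.0097 0.0076 0.0148] a [-0.01 -0.94 -0.  ]
```

```bash
python3 -m handwheel '[{"tx":0.01,"ty":0.0075,"tz":0.015,"ax":0,"ay":0,"az":0,"jaw":-1},{"tx":0.01,"ty":0.0075,"tz":0.015,"ax":0,"ay":0,"az":0,"jaw":-1},{"tx":0.01,"ty":0.0075,"tz":0.015,"ax":0,"ay":0,"az":0,"jaw":-1},{"tx":0.01,"ty":0.0075,"tz":0.015,"ax":0,"ay":0,"az":0,"jaw":-1},{"tx":0.01,"ty":0.0075,"tz":0.015,"ax":0,"ay":0,"az":0,"jaw":-1},{"tx":0.01,"ty":0.0075,"tz":0.015,"ax":0,"ay":-2,"az":0,"jaw":-1},{"tx":0.01,"ty":0.0075,"tz":0.015,"ax":0,"ay":-2,"az":0,"jaw":-1},{"tx":0.01,"ty":0.0075,"tz":0.015,"ax":0,"ay":-2,"az":0,"jaw":-1},{"tx":0.01,"ty":0.0075,"tz":0.015,"ax":0,"ay":-2,"az":0,"jaw":-1},{"tx":0,"ty":0,"tz":0,"ax":0,"ay":-2,"az":0,"jaw":-1}]'
python3 - <<'E'
from h import *
from workcell import telemetry as t, optics
o=t.get_obs();print(np.round(o['q'],1))
w=optics.camera('wrist');cv2.imwrite('pics/w1.png',w['color'][:,:,::-1])
R=np.eye(4);R[:3,:3]=Ro.from_euler('xyz',o['tcp_rot'],degrees=True).as_matrix();R[:3,3]=o['ee_pos']
c={"K":w["K"],"extrinsics":R@w["mount"]}
p,_=goal(0,35,0);print("ring px",proj(c,p),"tip px",proj(c,np.array(o['ee_pos'])))
np.savez('w1.npz',K=w['K'],extrinsics=c['extrinsics'])
for k in(35,30):plan(*goal(0,k,-.06,flip=True),5)
E
```

```text
time: 5.15
ee_pos: [0.5714, -0.0293, 0.1758]
tcp_rot: [-179.3, 53.7, 169.2]
wrist_force: [0.2, 0.4, 1.1]
opening: -0.0002
grasp_force: 0.0
[  4.  -48.5 -50.9  34.9 -12.5   8.9]
ring px [312.54259838 160.94419113] tip px [314.77178185 234.592862  ]
rows 5 t [ 0.0057 -0.0005  0.0023] a [-0.1  -0.24  0.02]
rows 5 t [ 0.0068 -0.0005  0.0021] a [-0.1  -1.24  0.03]
```

View pics/w1.png

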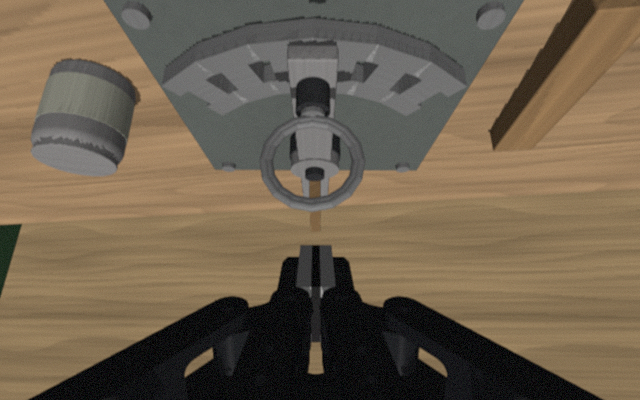

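The wrist view (upside down) shows the ring at px (312,163), predicted (312,161), the fingertip at (316,246), the tin at left and the batten at right. The estimate is good. Joint 2 is near its limit, so I'll use a steeper slope of about 43°.

Run:
```python
from h import *
plan(*goal(0,43,-.05,flip=True),5)
```

```text
rows 5 t [ 0.004  -0.0005  0.0046] a [-0.1   1.36  0.02]
```

```bash
python3 -m handwheel '[{"tx":0,"ty":0,"tz":0,"ax":0,"ay":3,"az":0,"jaw":-1},{"tx":0.004,"ty":-0.0005,"tz":0.0046,"ax":-0.1,"ay":2,"az":0,"jaw":-1},{"tx":0.004,"ty":-0.0005,"tz":0.0046,"ax":-0.1,"ay":2,"az":0,"jaw":-1},{"tx":0.004,"ty":-0.0005,"tz":0.0046,"ax":-0.1,"ay":0,"az":0,"jaw":-1},{"tx":0.004,"ty":-0.0005,"tz":0.0046,"ax":-0.1,"ay":0,"az":0,"jaw":-1},{"tx":0.004,"ty":-0.0005,"tz":0.0046,"ax":-0.1,"ay":0,"az":0,"jaw":-1},{"tx":0,"ty":0,"tz":0,"ax":0,"ay":0,"az":0,"jaw":-1},{"tx":0,"ty":0,"tz":0,"ax":0,"ay":0,"az":0,"jaw":-1},{"tx":0,"ty":0,"tz":0,"ax":0,"ay":0,"az":0,"jaw":-1},{"tx":0,"ty":0,"tz":0,"ax":0,"ay":0,"az":0,"jaw":-1}]'
python3 - <<'E'
from h import *
from workcell import telemetry as t
print(np.round(t.get_obs()['q'],1))
for d in(-.05,0.028):plan(*goal(0,43,d,flip=True),5)
E
```

```text
time: 6.45
ee_pos: [0.575, -0.0334, 0.149]
tcp_rot: [-180.0, 46.8, 169.0]
wrist_force: [-0.2, 0.2, -1.0]
opening: 0.0003
grasp_force: 0.0
[  1.8 -41.4 -46.2  39.1  -9.3   8.8]
rows 5 t [0.0003 0.0002 0.0006] a [-0.   -0.03  0.  ]
rows 5 t [0.0002 0.0002 0.0162] a [-0.   -0.03  0.  ]
```

```bash
python3 -m handwheel '[{"tx":0,"ty":0,"tz":0.014,"ax":0,"ay":0,"az":0,"jaw":-1},{"tx":0,"ty":0,"tz":0.014,"ax":0,"ay":0,"az":0,"jaw":-1},{"tx":0,"ty":0,"tz":0.014,"ax":0,"ay":0,"az":0,"jaw":-1},{"tx":0,"ty":0,"tz":0.014,"ax":0,"ay":0,"az":0,"jaw":-1},{"tx":0,"ty":0,"tz":0.014,"ax":0,"ay":0,"az":0,"jaw":-1},{"tx":0.001,"ty":0.001,"tz":0.012,"ax":0,"ay":0,"az":0,"jaw":-1},{"tx":0,"ty":0,"tz":0,"ax":0,"ay":0,"az":0,"jaw":-1},{"tx":0,"ty":0,"tz":0,"ax":0,"ay":0,"az":0,"jaw":-1},{"tx":0,"ty":0,"tz":0,"ax":0,"ay":0,"az":0,"jaw":-1},{"tx":0,"ty":0,"tz":0,"ax":0,"ay":0,"az":0,"jaw":-1}]'
python3 - <<'E'
from h import *
from workcell import telemetry as t, optics
o=t.get_obs();print(np.round(o['q'],1))
w=optics.camera('wrist')['color'][:,:,::-1];s=optics.camera('scene')['color'][:,:,::-1]
cv2.imwrite('pics/c3.png',np.vstack([cv2.resize(w,(480,300)),cv2.resize(s[120:240,240:432],(480,300),interpolation=2)]))
plan(*goal(0,43,.03,dz=.016+.01,flip=True),8)
E
```

```text
time: 7.7
ee_pos: [0.6332, -0.0437, 0.0925]
tcp_rot: [-180.0, 46.9, 169.0]
wrist_force: [-0.0, 0.7, 0.2]
opening: -0.0001
grasp_force: 0.0
[  0.1 -29.6 -46.3  27.   -8.1   7.6]
rows 8 t [-0.0024 -0.     -0.0021] a [-0.   -0.02 -0.  ]
```

View pics/c3.png

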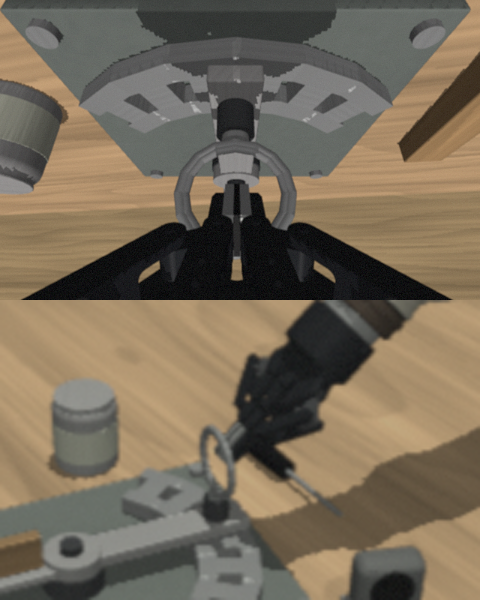

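Crop c3 shows the fingertip inside the ring, central at wrist px (237,180) with the ring spanning 175–297. Now I'll go slightly deeper and lift vertically.

```bash
python3 -m handwheel '[{"tx":0,"ty":0,"tz":0.005,"ax":0,"ay":0,"az":0,"jaw":-1},{"tx":-0.0025,"ty":0,"tz":-0.0023,"ax":0,"ay":0,"az":0,"jaw":-1},{"tx":-0.0025,"ty":0,"tz":-0.0023,"ax":0,"ay":0,"az":0,"jaw":-1},{"tx":-0.0025,"ty":0,"tz":-0.0023,"ax":0,"ay":0,"az":0,"jaw":-1},{"tx":-0.0025,"ty":0,"tz":-0.0023,"ax":0,"ay":0,"az":0,"jaw":-1},{"tx":-0.0025,"ty":0,"tz":-0.0023,"ax":0,"ay":0,"az":0,"jaw":-1},{"tx":-0.0025,"ty":0,"tz":-0.0023,"ax":0,"ay":0,"az":0,"jaw":-1},{"tx":-0.0025,"ty":0,"tz":-0.0023,"ax":0,"ay":0,"az":0,"jaw":-1},{"tx":0,"ty":0,"tz":0,"ax":0,"ay":0,"az":0,"jaw":-1},{"tx":0,"ty":0,"tz":0,"ax":0,"ay":0,"az":0,"jaw":-1}]'
python3 - <<'E'
from h import *
from workcell import telemetry as t, optics
a=[]
for i in range(4):
  w=optics.camera('wrist')['color'][:,:,::-1];a.append(t.get_obs()['wrist_force'])
print(np.mean(a,0))
s=optics.camera('scene');np.savez('scene1.npz',**s)
s=s['color'][:,:,::-1]
cv2.imwrite('pics/c4.png',np.vstack([cv2.resize(w,(480,300)),cv2.resize(s[150:222,270:385],(480,300),interpolation=2)]))
E
```

```text
time: 9.05
ee_pos: [0.6362, -0.0445, 0.1112]
tcp_rot: [-179.9, 46.7, 169.0]
wrist_force: [-5.8, -0.2, -7.4]
opening: 0.0
grasp_force: 4.5
[-5.81175082 -0.15742027 -7.20724929]
```

View pics/c4.png

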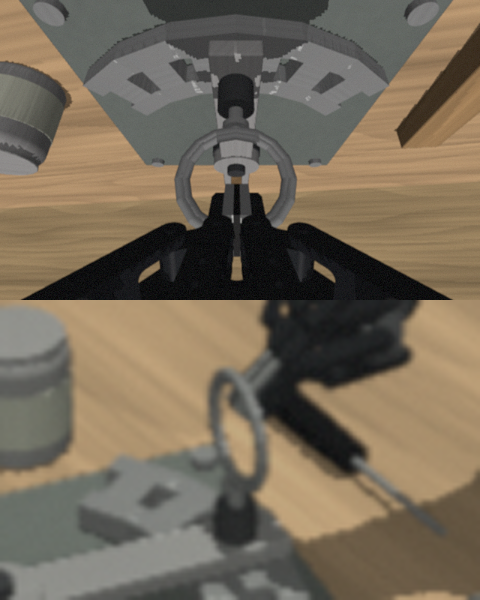

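The c4 crop shows the ring hooked and raised, with the shaft visible above the boss. The ring top moved about 4.4 px, roughly 12 mm of lift, consistent with 7.2 N. I'll lift another 8 mm and plan the swing as a rotation about the pivot.

```bash
python3 -m handwheel '[{"tx":-0.0015,"ty":0,"tz":-0.0014,"ax":0,"ay":0,"az":0,"jaw":-1},{"tx":-0.0015,"ty":0,"tz":-0.0014,"ax":0,"ay":0,"az":0,"jaw":-1},{"tx":-0.0015,"ty":0,"tz":-0.0014,"ax":0,"ay":0,"az":0,"jaw":-1},{"tx":-0.0015,"ty":0,"tz":-0.0014,"ax":0,"ay":0,"az":0,"jaw":-1},{"tx":0,"ty":0,"tz":0,"ax":0,"ay":0,"az":0,"jaw":-1},{"tx":0,"ty":0,"tz":0,"ax":0,"ay":0,"az":0,"jaw":-1},{"tx":0,"ty":0,"tz":0,"ax":0,"ay":0,"az":0,"jaw":-1},{"tx":0,"ty":0,"tz":0,"ax":0,"ay":0,"az":0,"jaw":-1},{"tx":0,"ty":0,"tz":0,"ax":0,"ay":0,"az":0,"jaw":-1},{"tx":0,"ty":0,"tz":0,"ax":0,"ay":0,"az":0,"jaw":-1}]'
python3 - <<'E'
from h import *
from workcell import telemetry as t, optics
o=t.get_obs();print(o['wrist_force'])
Z=Ro.from_euler('z',-15,degrees=True).as_matrix();P=np.r_[PIV,0]
R0=Ro.from_euler('xyz',o['tcp_rot'],degrees=True).as_matrix()
plan(P+Z@(o['ee_pos']-P),Z@R0,20,o)
a,b=[cv2.cvtColor(x['color'],cv2.COLOR_RGB2GRAY)[155:195,312:340].astype(np.float32) for x in(np.load('scene0.npz'),optics.camera('scene'))]
cv2.imwrite('pics/c5.png',np.hstack([cv2.resize(x,None,fx=10,fy=10) for x in(a,b)]))
E
```

```text
time: 10.55
ee_pos: [0.6362, -0.0445, 0.1193]
tcp_rot: [-179.9, 46.7, 169.0]
wrist_force: [-5.4, 0.6, -8.0]
opening: 0.0002
grasp_force: 4.9
[-5.43880095  0.55280422 -8.00145863]
rows 20 t [-0.      0.0016  0.    ] a [0.55 0.   0.51][ WARN:0@1.444] global loadsave.cpp:1063 imwrite_ Unsupported depth image for selected encoder is fallbacked to CV_8U.
```

View pics/c5.png

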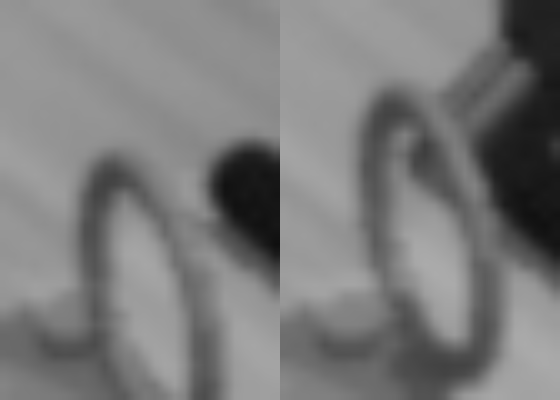

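The pin is lifted about 19 mm (the ring moved up ~6.5 px) and is clear of the plate. Swinging 15°.

```bash
python3 -m handwheel '[{"tx":0,"ty":0.0016,"tz":0,"ax":0.55,"ay":0,"az":0.51,"jaw":-1},{"tx":0,"ty":0.0033,"tz":0,"ax":1.1,"ay":0,"az":1.02,"jaw":-1},{"tx":0,"ty":0.0033,"tz":0,"ax":1.1,"ay":0,"az":1.02,"jaw":-1},{"tx":0,"ty":0.0033,"tz":0,"ax":1.1,"ay":0,"az":1.02,"jaw":-1},{"tx":0,"ty":0.0033,"tz":0,"ax":1.1,"ay":0,"az":1.02,"jaw":-1},{"tx":0,"ty":0.0033,"tz":0,"ax":1.1,"ay":0,"az":1.02,"jaw":-1},{"tx":0,"ty":0.0033,"tz":0,"ax":1.1,"ay":0,"az":1.02,"jaw":-1},{"tx":0,"ty":0.0033,"tz":0,"ax":1.1,"ay":0,"az":1.02,"jaw":-1},{"tx":0,"ty":0.0033,"tz":0,"ax":1.1,"ay":0,"az":1.02,"jaw":-1},{"tx":0,"ty":0.0033,"tz":0,"ax":1.1,"ay":0,"az":1.02,"jaw":-1}]'
python3 - <<'E'
from h import *
from workcell import telemetry as t, optics
o=t.get_obs()
g=goal(.262,43,.035,dz=.0312,flip=True);print(g[0]);plan(*g,3,o)
w=optics.camera('wrist')['color'][:,:,::-1];s=optics.camera('scene')['color'][:,:,::-1]
cv2.imwrite('pics/c6.png',np.vstack([cv2.resize(w,(480,300)),cv2.resize(s[150:252,270:433],(480,300),interpolation=2)]))
E
```

```text
time: 11.85
ee_pos: [0.6464, -0.0144, 0.1204]
tcp_rot: [-179.9, 46.8, 154.8]
wrist_force: [-5.3, 0.2, -8.2]
opening: -0.0001
grasp_force: 4.6
[ 0.64777957 -0.01378208  0.11933006]
rows 3 t [0.     0.0004 0.0005] a [ 0.14 -0.06  0.17]
```

View pics/c6.png

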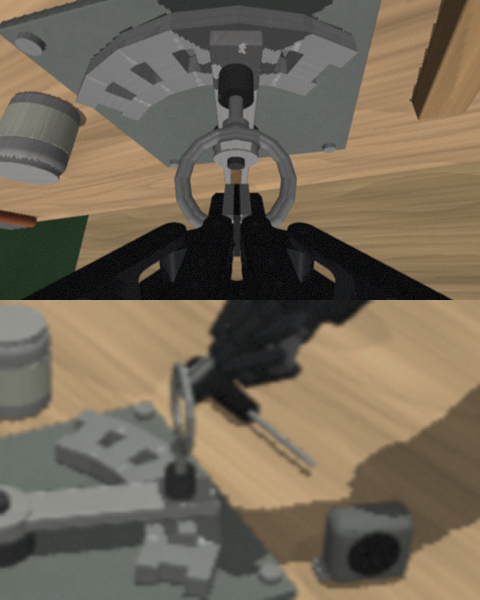

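The arm has swung with the ring still hooked and the pin nearly over the next hole. I'll finish the last 0.7° and then lower.

```bash
python3 -m handwheel '[{"tx":0,"ty":0.0016,"tz":0,"ax":0.4,"ay":0,"az":0.4,"jaw":-1},{"tx":0,"ty":0,"tz":0,"ax":0,"ay":0,"az":0,"jaw":-1},{"tx":0.0026,"ty":0,"tz":0.0024,"ax":0,"ay":0,"az":0,"jaw":-1},{"tx":0.0026,"ty":0,"tz":0.0024,"ax":0,"ay":0,"az":0,"jaw":-1},{"tx":0.0026,"ty":0,"tz":0.0024,"ax":0,"ay":0,"az":0,"jaw":-1},{"tx":0.0026,"ty":0,"tz":0.0024,"ax":0,"ay":0,"az":0,"jaw":-1},{"tx":0.0026,"ty":0,"tz":0.0024,"ax":0,"ay":0,"az":0,"jaw":-1},{"tx":0.0026,"ty":0,"tz":0.0024,"ax":0,"ay":0,"az":0,"jaw":-1},{"tx":0.0026,"ty":0,"tz":0.0024,"ax":0,"ay":0,"az":0,"jaw":-1},{"tx":0,"ty":0,"tz":0,"ax":0,"ay":0,"az":0,"jaw":-1}]'
python3 - <<'E'
from h import *
from workcell import telemetry as t, optics
o=t.get_obs();print(o['wrist_force'])
w=optics.camera('wrist')['color'][:,:,::-1];s=optics.camera('scene');p=[proj(s,np.r_[PIV-.15*np.array([np.cos(YAW-.262),np.sin(YAW-.262)]),z]) for z in(.112,.1495,.0745)]
print(p)
s=s['color'][:,:,::-1];b=cv2.resize(s[150:252,270:433],(480,300),interpolation=2)
for q in p: cv2.circle(b,(int((q[0]+.5-270)*480/163),int((q[1]+.5-150)*300/102)),2,(0,0,255),-1)
cv2.imwrite('pics/c7.png',np.vstack([cv2.resize(w,(480,300)),b]))
plan(*goal(.262,43,.03,flip=True),3)
E
```

```text
time: 13.2
ee_pos: [0.6481, -0.0134, 0.0982]
tcp_rot: [179.9, 47.0, 154.1]
wrist_force: [-0.3, 0.5, 0.8]
opening: -0.0001
grasp_force: 0.0
[-0.33934254  0.54791814  0.78702203]
[array([331.44197261, 193.47988707]), array([331.80216845, 180.08355816]), array([331.09504778, 206.38264283])]
rows 3 t [ 0.0023 -0.0001  0.0006] a [ 0.04 -0.    0.03]
```

View pics/c7.png

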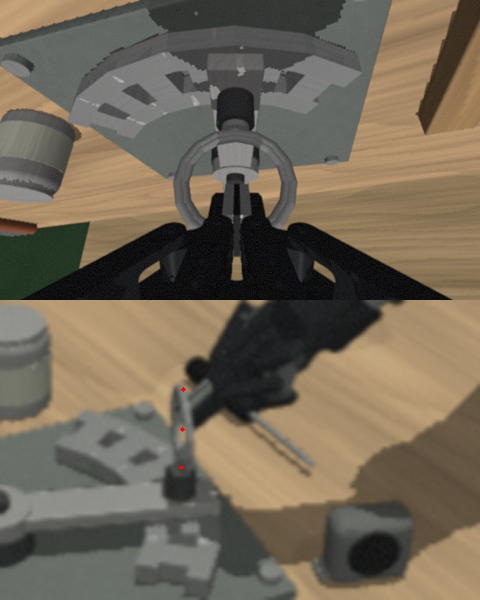

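c7 shows the ring on its predicted home position (top at (183,388), bottom at the boss at (181,467)), with no shaft showing and no load on the tool. The pin has dropped home. Now I'll centre the finger in the ring and back out along the tool axis.

```bash
python3 -m handwheel '[{"tx":0.0035,"ty":0,"tz":0.001,"ax":0,"ay":0,"az":0,"jaw":-1},{"tx":0.0035,"ty":0,"tz":0,"ax":0,"ay":0,"az":0,"jaw":-1},{"tx":0,"ty":0,"tz":0,"ax":0,"ay":0,"az":0,"jaw":-1},{"tx":0,"ty":0,"tz":-0.015,"ax":0,"ay":0,"az":0,"jaw":-1},{"tx":0,"ty":0,"tz":-0.015,"ax":0,"ay":0,"az":0,"jaw":-1},{"tx":0,"ty":0,"tz":-0.015,"ax":0,"ay":0,"az":0,"jaw":-1},{"tx":0,"ty":0,"tz":-0.015,"ax":0,"ay":0,"az":0,"jaw":-1},{"tx":0,"ty":0,"tz":-0.015,"ax":0,"ay":0,"az":0,"jaw":-1},{"tx":0,"ty":0,"tz":-0.015,"ax":0,"ay":0,"az":0,"jaw":-1},{"tx":0,"ty":0,"tz":0,"ax":0,"ay":0,"az":0,"jaw":-1}]'
python3 - <<'E'
from h import *
from workcell import optics
t=optics.camera('top');im=t['color'][:,:,::-1]
b=cv2.resize(im[80:290,180:460],(560,420),interpolation=2)
for z in(.112,):
    q=proj(t,np.r_[PIV-.15*np.array([np.cos(YAW-.262),np.sin(YAW-.262)]),z]);cv2.circle(b,(int((q[0]-180)*2),int((q[1]-80)*2)),2,(0,0,255),-1)
cv2.imwrite('pics/c8.png',b)
E
```

```text
time: 14.55
ee_pos: [0.5842, 0.018, 0.1538]
tcp_rot: [179.9, 47.0, 154.2]
wrist_force: [0.0, 0.9, 0.7]
opening: 0.0
grasp_force: 0.0
```

View pics/c8.png

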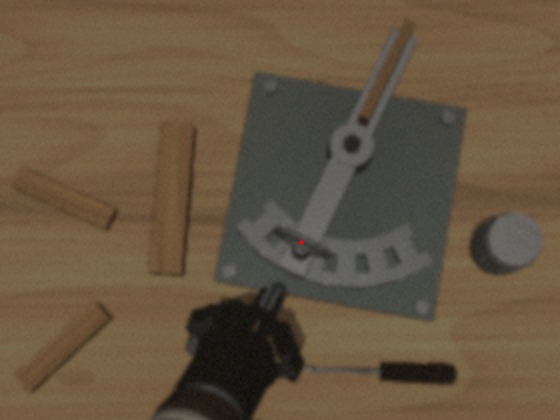

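The arm is on the second hole from the batten side, with the ring on its mark at (302,242) and the battens, tin and driver unmoved. The hand hovers above the tape, so I'll raise it for clearance.

```bash
python3 -m handwheel '[{"tx":-0.004,"ty":0,"tz":-0.007,"ax":0,"ay":0,"az":0,"jaw":-1},{"tx":-0.006,"ty":0,"tz":-0.006,"ax":0,"ay":0,"az":0,"jaw":-1},{"tx":-0.006,"ty":0,"tz":-0.006,"ax":0,"ay":0,"az":0,"jaw":-1},{"tx":-0.006,"ty":0,"tz":-0.006,"ax":0,"ay":0,"az":0,"jaw":-1},{"tx":-0.006,"ty":0,"tz":-0.006,"ax":0,"ay":0,"az":0,"jaw":-1},{"tx":0,"ty":0,"tz":0,"ax":0,"ay":0,"az":0,"jaw":-1},{"tx":0,"ty":0,"tz":0,"ax":0,"ay":0,"az":0,"jaw":-1},{"tx":0,"ty":0,"tz":0,"ax":0,"ay":0,"az":0,"jaw":-1},{"tx":0,"ty":0,"tz":0,"ax":0,"ay":0,"az":0,"jaw":-1},{"tx":0,"ty":0,"tz":0,"ax":0,"ay":0,"az":0,"jaw":-1}]' && python3 -c "
from workcell import workorder
print(workorder.job_done())"
```

```text
time: 15.85
ee_pos: [0.581, 0.0187, 0.193]
tcp_rot: [-179.9, 46.8, 154.3]
wrist_force: [0.0, 0.8, 0.4]
opening: 0.0
grasp_force: 0.0
the job is handed in; nothing more can be done
None
```

The jig arm is set one hole over on the batten side, with the pin down to its home height in the last close view and the hand clear of everything; I handed the job in at about 16 s, and it returned no verdict.

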